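Measure specimen blocks in the bench caliper and file them

TASK

Slide the vise jaw open and lift out the finished specimen block, then measure the length of every specimen block in the bench caliper, one at a time: first the block from the vise, then the one or two loose blocks on the bench, the shorter before the longer. To measure, lay the block lengthwise on the caliper bed, let go of it, and gently slide the jaw shut until it presses the block against the anvil, and keep up a light pressure of a few newtons for a moment, without crushing it. In the end all blocks lie flat, none on another, on the floor of the aluminium tray, and the empty caliper is slid fully shut; leave the other things on the bench alone.

Things in the scene. Friction and masses are not known exactly. Their poses are not given: they have to be found in the camera images.
- caliper: Fixed steel bench caliper. Origin: centre of the underside of its bed, a plate 160 mm (x) by 90 mm (y), 12 mm thick, on whose top (z = 12 mm) the parts lie. The jaw slides along the caliper's x axis. The fixed anvil stands at the +x end. A scale strip without height runs along the +y edge.
- anvil: Fixed dark steel anvil of the caliper: 20 mm thick, 60 mm wide, its top 42 mm above the bench. Its frame is the caliper's frame; its measuring face looks to the caliper's -x and lies at x = +50 mm there.
- cal_jaw (a joint): Opening of the caliper in m: 0 shut (jaw face on anvil face), up to 0.085; the value is the gap between the two faces. The jaw moves along the caliper's -x axis as it opens, with about 2 N of friction, and stays where it is left. Jaw: steel, 20 mm thick, 60 mm wide, top 42 mm above the bench, with an upright black tab on it.
- cal_tab (a point): Grip point in the black tab that stands on the caliper jaw: 69.5 mm above the bench, 10 mm behind the jaw face. The tab is 12 mm thick along the slide, 26 mm wide across it, and reaches from 42 mm to 79.5 mm above the bench.
- vise: Fixed grey sliding vise. Origin: centre of the underside of its base, 150 mm (x) by 80 mm (y), top 15 mm above the bench. Its fixed jaw (60 mm wide, top 45 mm above the bench) has its face at x = +45 mm, looking to the vise's -x. The clamped block lies on the base against it, centred near x = +20.7 mm, y = 0.
- vise_jaw (a joint): Opening of the vise in m: 0 = closed on its block (gap between the jaw faces 48.6 mm), up to 0.040; the jaw moves along the vise's -x axis as it opens, about 4 N of friction, stays where it is left. The jaw is 18 mm thick, 60 mm wide, top 45.5 mm above the bench, with a 6 mm thick lip above that reaches 5 mm over the block's end, so that the block cannot be lifted before the jaw is opened.
- vise_tab (a point): Grip point in the steel tab that stands on the vise's moving jaw: 74.5 mm above the bench. The tab is 12 mm thick along the slide, 26 mm wide across it, and reaches from 51 mm to 85 mm above the bench.
- tray: Fixed open aluminium tray, 140 mm (x) by 200 mm (y), 16 mm high with 4 mm walls. Origin: centre of its underside; its inner floor is about 4 mm above the bench.
- vise_block: White cast-resin specimen block, 48 mm long with a square 25 x 25 mm section, a dark steel disc showing in each end face, about 57 g. Origin at its centre; its x axis runs along its length. Starts clamped in the vise, lying along the vise's x axis.
- short_block: White cast-resin specimen block, 30 mm long with a square 25 x 25 mm section, a dark steel disc showing in each end face, about 36 g. Origin at its centre; its x axis runs along its length. Lies loose on the bench, or is absent (None).
- middle_block: White cast-resin specimen block, 42 mm long with a square 25 x 25 mm section, a dark steel disc showing in each end face, about 50 g. Origin at its centre; its x axis runs along its length. Lies loose on the bench, or is absent (None).
- long_block: White cast-resin specimen block, 54 mm long with a square 25 x 25 mm section, a dark steel disc showing in each end face, about 64 g. Origin at its centre; its x axis runs along its length. Lies loose on the bench, or is absent (None).
- reagent: Bystander: amber reagent bottle, 54 mm across, 115 mm tall. Origin at the centre of its underside.
- jar: Bystander: white jar, 60 mm across, 60 mm tall. Origin at the centre of its underside.
- slide_box: Bystander: grey slide box, 50 x 80 x 32 mm. Origin at the centre of its underside.
Mind the look-alikes: they are no part of the job. What is shaped like the long_block but turquoise is not meant.

How it is judged:
By the outcome, as a careful person would: the job done as asked, in the order asked, and still so for the second after the job is handed in, with the robot touching nothing.
Of short_block, middle_block, long_block only 1 to 2 are there at a start; the rules pass over those that are not, and their reading is None.
At some moment in a run one of short_block, middle_block, long_block may be knocked a few centimetres aside while the robot is not near it.
Once in a run the grip may slacken for a moment while it holds something.
It also fails if it takes over 210 s, if anything falls off the work surface, if the arm or the gripper's body presses on something with over 40 N, if the wrist force passes 120 N, or if a joint passes its speed limit or range.

ROBOT

A 6-joint arm with a two-finger parallel gripper is mounted at the origin on the work surface. World frame = base frame: x ahead of the robot, y to its left, z up, the work surface at z = 0. Lengths are in m, angles in rad, forces in N, time in s.
With the tool pointing down it reaches from about 0.275 to 0.875 m from the base axis. Payload 12.5 kg.
Tool frame: the origin (TCP) lies at the very end of the fingers, on their centre line; the grasp point (between the pads) lies 19 mm behind it; z points along the fingers, y is the line along which they close (so a half turn about z gives the same grasp; the last joint's range is limited). The gripper opens to 85 mm and grips with 20 to 120 N. Pads are 22 mm wide; open, the fingers measure 114 mm over their backs; the gripper's body (76 mm by 85 mm) begins 54 mm behind the grasp point. The pads swing forward as they close: fully open they stand 13 mm farther back than shut.
Start: joints at [-1.283, 0.351, 1.652, -0, 1.139, -0.085], TCP at [0.2, -0.512, 0.231] pointing down, gripper open.
Joint ranges: [-2.75, 2.75], [-0.79, 2.1], [0.01, 2.65], [-1.57, 4.71], [0.07, 3.14], [-2.87, 2.87]. Speed limits (rad/s): [2.22, 2.22, 2.79, 3.14, 3.14, 3.14].

INTERFACE

Orientations are given as a 3x3 rotation matrix whose columns are the frame's x, y, z axes.
In Python, from bench import manip gives the robot as it stands. Calls block until the motion is done:
- manip.move_ptp(position, orientation): joint-space move of the TCP to a pose.
- manip.move_l(position, attitude=None, max_speed=0.15): straight line of the TCP; attitude=None keeps the orientation; max_speed is the mean speed in m/s.
- manip.move_j(angles): joint-space move.
- manip.set_gripper(opening, effort=None): opening from 0.0 (shut) to 1.0 (fully open); effort is the grip in N (None keeps the last); returns when the fingers have stopped.
- manip.dwell(seconds).
- manip.inverse_kinematics(position, orientation): joint angles nearest the present ones, or None.
- manip.grab_frame(name): name is "scene" or "side" or "wrist"; returns (picture, depth): 400x640x3 uint8, red, green, blue; 400x640 float32, m along the optical axis (not along the pixel's ray), 0 where there is no reading.
- manip.get_calibration(name): a dict with "camera_matrix" (3x3 intrinsics, pixels), "k1" (the pictures are not rectified: a ray, as slopes to the right and down, at radius r is drawn at 1 + k1 r^2 times it, then the intrinsics apply), "R" (3x3) and "t" (3): a world point X has camera coordinates R X + t. Camera axes: x right, y down, z forward; pixel columns grow to the right and rows downward; lengths in m; the calibration is good to about 2 mm. A picture is of the moment at which its call begins: read the wrist's pose just before it. get_calibration takes no time and is no camera call; for the wrist camera it gives the pose at the moment of the call.
A pose or a line that the arm cannot do raises manip.Unreachable and nothing moves.
- manip.sign_off(): hands the job in; it is judged then, once.
Trained networks look in the newest picture that a camera, given by its name, has taken for a name from the list of things; names that differ only in an ending like _2 or _b are one class to them, and where a whole thing is asked for, a point or a joint stands for the part that bears it (a point fixed in the world has none). Each returns a list of dicts, best first, with "confidence" (0 to 1); they miss things now and then, are a little off and sometimes report something else, mostly with a low value. They report only what shows in the picture. A call takes as long as a camera call. They do not tell look-alikes from the thing itself.
- manip.look_for(camera, name): "at" ([x, y, z] in m, in world coordinates, good to about 4 mm: the middle of the surface that is visible of it).
Readings, each from a call of its own:
- manip.current_time(): time.
- manip.current_qpos(): joint angles.
- manip.current_joint_vel(): joint speeds.
- manip.current_joint_torque(): joint torques, N m.
- manip.current_ee_pos(): TCP position.
- manip.current_tcp_rot(): TCP orientation.
- manip.current_force(): force on the tool from outside, world axes, zero at the start.
- manip.current_ft_torque(): the same for the moment, N m.
- manip.current_grip_width(): opening from 0.0 (shut) to 1.0 (fully open).
- manip.current_grip_force(): force on a finger pad.
Only numpy, scipy, OpenCV 4.12 (cv2) and the standard library are available. Lean on these libraries where they do the work, as an engineer would, in place of code of your own. Each camera call takes 0.05 s, during which the arm holds its last target. There are 200 camera calls.

## Working session

There is one attempt and no reset: what is moved stays moved. The work goes in short steps, each a Python script; the robot and the scene stay as the last script left them, time stands still between calls to the robot, and variables do not carry over. Pictures are saved under pics/ and viewed, at most 14 in all, crops included, and the job is handed in when it is done.

```bash
ls; mkdir -p pics; cat > h.py <<'E'
import numpy as np, cv2
from bench import manip as m
def grab(cam,name=None):
    C=m.get_calibration(cam); p,d=m.grab_frame(cam)
    if name: cv2.imwrite(f'pics/{name}.png',p[:,:,::-1])
    return p,d,C
def cloud(d,C):
    K=np.array(C['camera_matrix'],float); h,w=d.shape
    u,v=np.meshgrid(np.arange(w),np.arange(h))
    pts=np.stack([u,v],-1).reshape(-1,1,2).astype(np.float64)
    n=cv2.undistortPoints(pts,K,np.array([C['k1'],0,0,0.])).reshape(h,w,2)
    X=np.dstack([n*d[...,None],d])
    W=(X-np.array(C['t']).ravel())@np.array(C['R'])
    W[d<=0]=np.nan
    return W
E
python3 - <<'E'
from h import *
for c in ['scene','side']:
    p,d,C=grab(c,c+'0'); np.savez(f'{c}0.npz',p=p,d=d,**C)
    for n in ['caliper','anvil','cal_jaw','cal_tab','vise','vise_tab','tray','vise_block','short_block','middle_block','long_block','reagent','jar','slide_box']:
        print(c,n,[(np.round(r['at'],3).tolist(),round(r['confidence'],2)) for r in m.look_for(c,n)][:4])
print(m.current_time())
E
```

```text
pics
scene caliper [([0.502, 0.257, 0.008], 0.78)]
scene anvil [([0.493, 0.311, 0.038], 0.52)]
scene cal_jaw [([0.509, 0.269, 0.042], 0.89)]
scene cal_tab [([0.512, 0.265, 0.043], 0.62)]
scene vise [([0.505, -0.253, 0.012], 0.77)]
scene vise_tab [([0.501, -0.261, 0.051], 0.57)]
scene tray [([0.624, 0.002, 0.006], 0.59)]
scene vise_block [([0.509, 0.266, 0.043], 0.66), ([0.49, -0.228, 0.044], 0.49)]
scene short_block []
scene middle_block [([0.496, 0.312, 0.038], 0.5), ([0.507, -0.254, 0.015], 0.26)]
scene long_block [([0.352, -0.001, 0.025], 0.76), ([0.499, -0.255, 0.051], 0.74), ([0.466, 0.037, 0.025], 0.7), ([0.405, -0.108, 0.026], 0.68)]
scene reagent [([0.654, 0.419, 0.074], 0.8), ([0.498, -0.256, 0.048], 0.36)]
scene jar [([0.616, -0.417, 0.052], 0.69), ([0.625, -0.002, 0.003], 0.65)]
scene slide_box []
side caliper [([0.48, 0.273, 0.019], 0.71), ([0.476, 0.318, 0.034], 0.34)]
side anvil [([0.468, 0.451, 0.031], 0.74), ([0.479, 0.32, 0.03], 0.68)]
side cal_jaw [([0.488, 0.275, 0.039], 0.66), ([0.486, -0.259, 0.057], 0.18)]
side cal_tab [([0.49, 0.273, 0.043], 0.7)]
side vise [([0.48, -0.201, 0.032], 0.83)]
side vise_tab [([0.483, -0.256, 0.05], 0.72)]
side tray [([0.622, 0.009, 0.011], 0.88)]
side vise_block [([0.62, 0.008, 0.008], 0.17)]
side short_block []
side middle_block [([0.48, 0.276, 0.018], 0.44), ([0.488, 0.275, 0.041], 0.16)]
side long_block [([0.412, 0.119, 0.021], 0.79), ([0.346, 0.003, 0.025], 0.78), ([0.401, -0.101, 0.021], 0.74), ([0.452, 0.045, 0.022], 0.65)]
side reagent [([0.625, 0.439, 0.061], 0.76)]
side jar [([0.598, -0.41, 0.038], 0.55), ([0.478, 0.318, 0.033], 0.49)]
side slide_box [([0.463, 0.447, 0.03], 0.67)]
1.5
```

View pics/scene0.png

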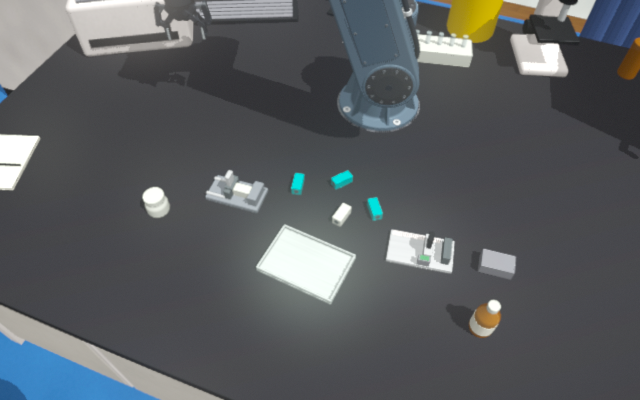

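View pics/side0.png

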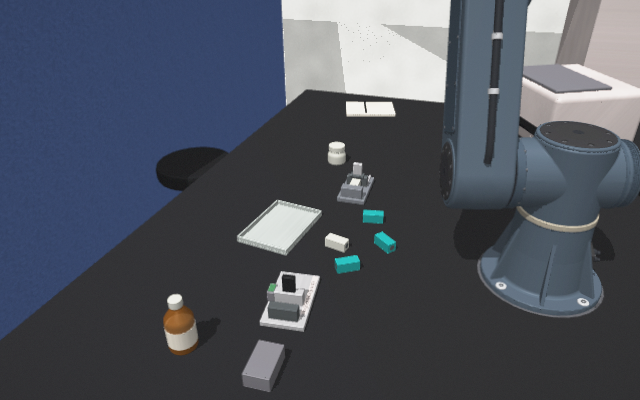

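The scene picture shows the vise (237,190), one white block (342,214), turquoise look-alikes (298,183), (342,179) and (375,208), the tray (306,263), and the caliper (420,250) with its anvil on the right. Next I'll take wrist views from above.

```bash
cat >> h.py <<'E'
def down(yaw):  # tool y axis (closing line) at angle yaw from world x
    c,s=np.cos(yaw),np.sin(yaw); y=np.array([c,s,0]); z=np.array([0,0,-1.])
    return np.column_stack([np.cross(y,z),y,z])
E
python3 - <<'E'
from h import *
print(np.round(m.current_tcp_rot(),2).tolist())
C=m.get_calibration('wrist'); R=np.array(C['R']);print(C['camera_matrix'],C['k1'],np.round(-R.T@np.array(C['t']),3),np.round(R,2).tolist())
R0=m.current_tcp_rot()
for i,(x,y) in enumerate([(0.44,-0.22),(0.42,0.03),(0.44,0.26)]):
    m.move_ptp([x,y,0.36],down(np.pi/2) if 0 else np.array([[0,1,0],[1,0,0],[0,0,-1.]]) )
    print(np.round(m.current_qpos(),2),m.current_time())
    p,d,C=grab('wrist',f'w{i}'); np.savez(f'w{i}.npz',p=p,d=d,**C)
im=np.vstack([np.hstack([cv2.resize(cv2.imread(f'pics/w{i}.png'),(400,250),interpolation=cv2.INTER_AREA) for i in (0,1)]),np.hstack([cv2.resize(cv2.imread(f'pics/w{2}.png'),(400,250),interpolation=cv2.INTER_AREA),np.zeros((250,400,3),np.uint8)])])
cv2.imwrite('pics/wm.png',im)
E
```

```text
[[0.93, 0.36, 0.0], [0.36, -0.93, 0.0], [0.0, -0.0, -1.0]]
[[318.25856141   0.         319.62231036]
 [  0.         318.25856141 201.27992533]
 [  0.           0.           1.        ]] -0.04997752574180125 [ 0.273 -0.484  0.374] [[0.37, -0.93, 0.0], [-0.89, -0.35, 0.3], [-0.28, -0.11, -0.95]]
[-0.56  0.14  1.61 -0.    1.39 -0.56] 2.9833
[-0.04 -0.01  1.77 -0.    1.38 -0.04] 4.0167
[ 0.44  0.17  1.57 -0.    1.4   0.44] 4.9833
```

View pics/wm.png

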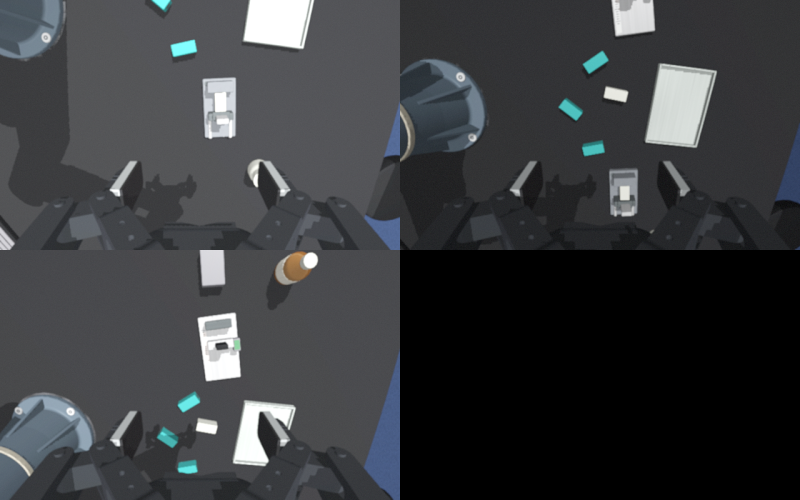

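Wrist views: the vise is in w0, the white block in w1 near (345,150) full-size, and the caliper in w2. Next I'll measure them from the depth.

```bash
cat > seg.py <<'E'
from h import *
def comps(f,z0,z1,amin=150,box=None,col=None):
    Z=np.load(f); p,d=Z['p'],Z['d']; W=cloud(d,Z); hsv=cv2.cvtColor(p,cv2.COLOR_RGB2HSV)
    k=((W[...,2]>z0)&(W[...,2]<z1)).astype(np.uint8)
    if box: k&=((W[...,0]>box[0])&(W[...,0]<box[1])&(W[...,1]>box[2])&(W[...,1]<box[3])).astype(np.uint8)
    if col=='white': k&=((hsv[...,1]<60)&(hsv[...,2]>120)).astype(np.uint8)
    n,L,S,c=cv2.connectedComponentsWithStats(k)
    out=[]
    for i in range(1,n):
        if S[i,4]<amin: continue
        w=W[L==i]; r=cv2.minAreaRect((w[:,:2]*1000).astype(np.float32))
        out.append((S[i,4],np.round(c[i]).tolist(),np.round(r[0],1).tolist(),np.round(r[1],1).tolist(),round(r[2],1),round(float(np.nanmedian(w[:,2]))*1000,1),p[L==i].mean(0).round().tolist()))
    return out
E
python3 - <<'E'
from seg import *
def P(t,*a,**k):
    print(t)
    for o in comps(*a,**k): print('  ',*o)
P('blocks','w1.npz',.018,.034,100,(.28,.56,-.16,.17))
P('tray','w1.npz',.010,.022,100,(.5,.75,-.2,.2))
P('vise base','w0.npz',.009,.021,60,(.4,.6,-.36,-.15))
P('vise jaws','w0.npz',.041,.056,30,(.4,.6,-.36,-.15))
P('vise tab','w0.npz',.075,.095,30,(.4,.6,-.36,-.15))
P('vise block','w0.npz',.034,.0415,30,(.4,.6,-.36,-.15))
P('cal bed','w2.npz',.007,.017,60,(.4,.6,.13,.37))
P('cal jaw','w2.npz',.036,.049,30,(.4,.6,.13,.37))
P('cal tab','w2.npz',.07,.09,20,(.4,.6,.13,.37))
Z=np.load('w0.npz')['p'][100:250,290:410]; Y=np.load('w2.npz')['p'][80:230,290:410]
cv2.imwrite('pics/c1.png',cv2.resize(np.hstack([Z,Y])[:,:,::-1],None,fx=3,fy=3,interpolation=cv2.INTER_CUBIC))
E
```

```text
blocks
   676 [313.0, 99.0] [412.1, 110.2] [54.6, 25.2] 32.8 25.2 [79.0, 192.0, 190.0]
   618 [345.0, 151.0] [460.2, 35.3] [25.2, 54.1] 78.6 25.3 [226.0, 227.0, 220.0]
   590 [272.0, 175.0] [349.4, -2.7] [25.5, 54.1] 51.3 25.4 [75.0, 187.0, 185.0]
   512 [309.0, 239.0] [404.5, -108.6] [54.2, 25.6] 11.4 25.4 [72.0, 183.0, 181.0]
tray
   565 [390.0, 42.0] [523.5, 187.5] [46.3, 26.2] 1.6 12.2 [213.0, 214.0, 215.0]
   1441 [448.0, 169.0] [623.0, 0.5] [200.9, 141.8] 84.0 15.7 [177.0, 182.0, 179.0]
   117 [374.0, 275.0] [518.7, -181.7] [19.9, 33.2] 51.4 14.9 [134.0, 138.0, 143.0]
vise base
   2697 [350.0, 178.0] [490.0, -251.8] [79.9, 150.5] 2.9 15.4 [200.0, 204.0, 209.0]
vise jaws
   766 [352.0, 139.0] [487.8, -198.2] [59.7, 32.9] 2.6 45.2 [210.0, 215.0, 220.0]
   433 [352.0, 184.0] [490.7, -260.0] [59.7, 26.5] 2.6 50.9 [169.0, 176.0, 178.0]
vise tab
   193 [356.0, 193.0] [490.6, -264.4] [25.5, 12.7] 2.2 85.0 [244.0, 244.0, 245.0]
vise block
   477 [352.0, 163.0] [488.9, -229.9] [25.2, 44.8] 3.9 40.3 [254.0, 254.0, 253.0]
cal bed
   4432 [351.0, 160.0] [492.1, 253.1] [90.6, 161.2] 7.7 12.4 [240.0, 240.0, 241.0]
cal jaw
   627 [349.0, 119.0] [483.8, 312.8] [60.2, 20.3] 7.8 42.1 [151.0, 158.0, 160.0]
   593 [361.0, 150.0] [498.4, 266.0] [76.7, 29.4] 1.6 41.9 [213.0, 227.0, 218.0]
cal tab
   193 [355.0, 155.0] [489.8, 267.5] [25.9, 12.3] 7.8 79.5 [82.0, 83.0, 85.0]
```

View pics/c1.png

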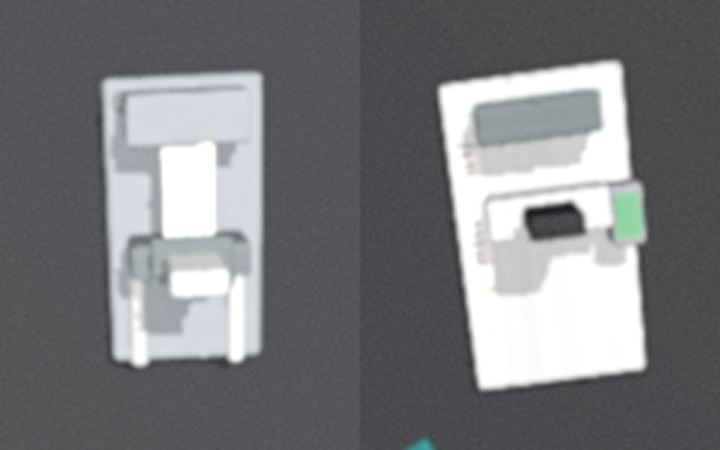

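Everything agrees with the given sizes:

- **Vise:** axis at 92.7°, centre (490, −252).
- **Caliper:** axis at 97.7°, centre (492, 253), gap about 25 mm.
- **Blocks:** the four 54 mm blocks are (313,99), (272,175) and (309,239) in turquoise, and (345,151) in white. Only the white one fits long_block. It is the only loose white block.

Next I'll open the vise and the caliper.

```bash
cat >> h.py <<'E'
def pick_yaw(p,yaw):
    best=None
    for k in (0,np.pi,-np.pi):
        q=m.inverse_kinematics(p,down(yaw+k))
        if q is not None and (best is None or abs(q[5])<best[0]): best=(abs(q[5]),yaw+k)
    return down(best[1])
def frame(c,deg):
    a=np.radians(deg); u=np.array([np.cos(a),np.sin(a)]); v=np.array([-u[1],u[0]])
    return lambda x,y,z: np.r_[np.array(c)+x*u+y*v,z]
VA,CA,TA=92.7,97.7,-6.0
V=frame([.4900,-.2518],VA); C_=frame([.4921,.2531],CA); T=frame([.6230,.0005],TA)
def over(p,yawdeg,z=.18):
    """raise, travel at height z, stop above p"""
    q=m.current_ee_pos()
    if q[2]<z-.005: m.move_l([q[0],q[1],z],None,.15)
    R=pick_yaw([p[0],p[1],z],np.radians(yawdeg)); m.move_ptp([p[0],p[1],z],R)
    return R
def st(t=''): print(t,'t',round(m.current_time(),1),'p',np.round(m.current_ee_pos(),4),'w',round(m.current_grip_width()*85,1),'gf',round(m.current_grip_force(),1),'F',np.round(m.current_force(),1))
def grip_tab(p,yaw):
    over(p,yaw); m.set_gripper(.45); m.move_l(p,None,.1); m.set_gripper(0,30); st('tab')
E
python3 - <<'E'
from h import *
z=.0565
grip=V(-.0126,0,z); grip_tab(grip,VA)
m.move_l(V(-.0126-.037,0,z),None,.06); st('vise open')
m.set_gripper(.45); p,d,C=0,0,0
m.move_l(V(-.0126-.037,0,.2),None,.15)
grip_tab(C_(.0146,0,.052),CA)
m.move_l(C_(.0146-.055,0,.052),None,.06); st('cal open')
m.set_gripper(.45); m.move_l(C_(.0146-.055,0,.2),None,.15)
over(C_(.0,0,0),7.7,.3)
for c in ['scene','wrist']:
    p,d,C=grab(c,c+'1'); np.savez(f'{c}1.npz',p=p,d=d,**C)
s=np.load('scene1.npz')['p'][130:330,120:520]
cv2.imwrite('pics/c2.png',cv2.resize(s[:,:,::-1],None,fx=2,fy=2,interpolation=cv2.INTER_CUBIC))
from seg import comps
print(comps('wrist1.npz',.07,.09,20,(.4,.6,.13,.37)))
E
```

```text
tab t 9.3 p [ 0.4908 -0.2647  0.057 ] w 11.0 gf 31.2 F [-1.6 -1.2  4.9]
vise open t 10.1 p [ 0.4925 -0.3018  0.057 ] w 11.6 gf 21.9 F [-1.8 -2.6  1.4]
tab t 15.6 p [0.4903 0.2677 0.0524] w 11.4 gf 31.5 F [-2.1 -0.7  6.3]
cal open t 16.7 p [0.4977 0.2129 0.0524] w 11.7 gf 31.7 F [-1.  -2.2  6.6]
[(np.int32(243), [318.0, 203.0], [497.3, 213.3], [24.3, 11.8], 8.4, 79.5, [83.0, 83.0, 86.0])]
```

View pics/c2.png

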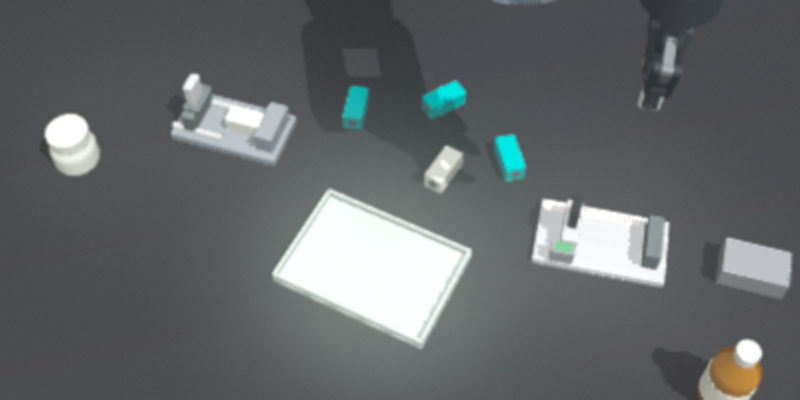

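The picture shows both jaws open: the vise block (243,122) is free against the fixed jaw, and the caliper (600,240) is empty. Next I'll move the vise block into the caliper.

```bash
cat >> h.py <<'E'
def pick(p,yaw,floor):
    """p: block centre xy; grip across the block, fingers close along yaw"""
    over(p,yaw); m.set_gripper(.55)
    m.move_l([p[0],p[1],floor+.003],None,.12); m.set_gripper(0,40); st('grip')
    m.move_l([p[0],p[1],.16],None,.12); st('lifted')
    return m.current_grip_width()*85>20
def lower(p,floor,fz=6):
    m.move_l([p[0],p[1],floor+.012],None,.1); f0=m.current_force()[2]; z=floor+.012
    while z>floor+.0035:
        z-=.001; m.move_l([p[0],p[1],z],None,.03)
        if m.current_force()[2]-f0>fz: break
    st('lowered'); 
def put(p,yaw,floor,op=.5):
    over(p,yaw,.16); st('above')
    if m.current_grip_width()*85<20: print('LOST'); return False
    lower(p,floor); m.set_gripper(op); m.move_l([p[0],p[1],.16],None,.12); return True
E
python3 - <<'E'
from h import *
if pick(V(.0207,0,0),VA-90,.015):
    put(C_(.022,0,0),CA-90,.012)
over(C_(-.03,0,0),7.7,.3)
for c in ['scene','wrist']:
    p,d,C=grab(c,c+'2'); np.savez(f'{c}2.npz',p=p,d=d,**C)
from seg import comps
for a in [(.03,.040),(.07,.09)]: print(comps('wrist2.npz',*a,40,(.4,.6,.13,.37)))
print(comps('wrist2.npz',.018,.034,100,(.28,.56,-.16,.17),'white'))
E
```

```text
grip t 24.4 p [ 0.4894 -0.2313  0.0186] w 23.9 gf 40.2 F [-0.4  0.4  5.9]
lifted t 25.8 p [ 0.4887 -0.2309  0.1593] w 24.1 gf 39.4 F [-0.4 -0.5  0.2]
above t 27.6 p [0.4895 0.2741 0.16  ] w 23.8 gf 39.4 F [ 0.6  0.4 -0.9]
lowered t 31.4 p [0.4893 0.275  0.0156] w 24.1 gf 40.5 F [-3.  -1.3  8.3]
[(np.int32(808), [320.0, 122.0], [490.8, 275.4], [24.7, 48.9], 7.2, 37.2, [253.0, 254.0, 253.0]), (np.int32(300), [341.0, 174.0], [506.0, 209.8], [75.7, 29.6], 5.9, 38.4, [170.0, 197.0, 180.0])]
[(np.int32(247), [318.0, 179.0], [497.6, 213.3], [24.8, 11.8], 7.8, 79.6, [80.0, 81.0, 83.0])]
[(np.int32(319), [286.0, 283.0], [470.2, 33.8], [24.4, 33.2], 78.2, 25.1, [215.0, 216.0, 210.0])]
```

```bash
cat >> h.py <<'E'
U=np.array([np.cos(np.radians(CA)),np.sin(np.radians(CA))])
def fu(n=6):
    a=[]
    for _ in range(n): a.append(-np.dot(m.current_force()[:2],U)); m.dwell(.01)
    return float(np.mean(a))
def close_on(x_tab,gap,L,target=4.,off=0.,z=.052):
    """slide the jaw with its tab at caliper x=x_tab and opening gap shut on length L; returns gripped x at contact"""
    grip_tab(C_(x_tab,0,z),CA); x=x_tab+gap-L-.006
    m.move_l(C_(x,0,z),None,.04); b=None; log=[]
    for i in range(80):
        x+=.0003 if len(log)<8 or log[-1]-b<1 else .0001
        m.move_l(C_(x,0,z),None,.01); f=fu(); log.append(round(f,1))
        if len(log)==6: b=np.median(log)
        if b is not None and f-b>target: break
    for _ in range(5): m.dwell(.25); log.append(round(fu(),1))
    print('base',b,log); st('pressed')
    return x
E
python3 - <<'E'
from h import *
x=close_on(-.0403,.0803,.048); print(x)
p,d,C=grab('scene','scene3'); np.savez('scene3.npz',p=p,d=d,**C)
E
```

```text
tab t 38.0 p [0.4977 0.2132 0.0524] w 11.6 gf 31.7 F [-1.3 -1.3  5.4]
base 1.3 [-0.4, 0.9, 1.3, 1.3, 1.7, 1.5, 1.7, 2.0, 2.5, 2.7, 2.4, 2.7, 2.6, 2.7, 2.4, 2.0, 2.2, 2.0, 2.4, 2.6, 2.3, 2.7, 2.2, 2.2, 2.6, 2.0, 2.4, 2.6, 2.5, 2.0, 4.8, 6.0, 5.8, 5.4, 5.3, 5.7, 6.3]
pressed t 49.9 p [0.4934 0.2452 0.0524] w 11.2 gf 31.9 F [-0.5 -5.7  6.5]
-0.007400000000000016
```

Held at about 3.3 N net. I'll firm it up slightly, reopen, move the block to the tray and look at the white loose block again.

```bash
python3 - <<'E'
from h import *
x=-.0074; z=.052
while fu()<7.5 and x<-.0064: x+=.0001; m.move_l(C_(x,0,z),None,.01)
m.dwell(1); st('held'); print(x,fu())
m.move_l(C_(-.0403,0,z),None,.06); m.set_gripper(.45); m.move_l(C_(-.0403,0,.18),None,.15)
if pick(C_(.0258,0,0),CA-90,.012): put(T(0,.045,0),TA,.004)
over(np.array([.46,-.03,0]),0,.3)
p,d,C=grab('wrist','w4'); np.savez('w4.npz',p=p,d=d,**C)
from seg import comps
for o in comps('w4.npz',.018,.036,100,(.28,.7,-.16,.17)): print(*o)
cv2.imwrite('pics/c4.png',p[:,:,::-1])
st()
E
```

```text
held t 51.9 p [0.4934 0.2453 0.0524] w 11.3 gf 31.9 F [-0.  -8.7  7.5]
-0.0070999999999999995 7.783387572701934
grip t 57.6 p [0.489  0.2788 0.0156] w 24.1 gf 40.2 F [-1.5 -0.7  5.5]
lifted t 59.0 p [0.4883 0.2785 0.1593] w 23.9 gf 39.4 F [-0.9  0.2 -0.6]
above t 60.0 p [0.6273 0.0464 0.1598] w 24.6 gf 39.4 F [-0.5  0.8 -0.3]
lowered t 63.9 p [0.6278 0.0452 0.0076] w 23.9 gf 40.3 F [-3.1  0.5  7.2]
1011 [278.0, 49.0] [412.3, 109.8] [54.4, 25.6] 33.5 25.2 [79.0, 190.0, 189.0]
883 [450.0, 104.0] [629.1, 45.4] [48.2, 26.7] 85.1 29.1 [215.0, 216.0, 209.0]
845 [298.0, 129.0] [434.9, 13.2] [25.4, 54.3] 79.8 25.3 [228.0, 229.0, 222.0]
839 [233.0, 141.0] [349.6, -2.1] [25.7, 54.4] 50.5 25.1 [76.0, 188.0, 186.0]
703 [278.0, 218.0] [404.4, -109.1] [54.5, 25.4] 11.3 25.3 [73.0, 185.0, 183.0]
 t 67.5 p [ 0.4612 -0.0298  0.3   ] w 42.9 gf 0.0 F [ 0.3 -0.  -1.2]
```

View pics/c4.png

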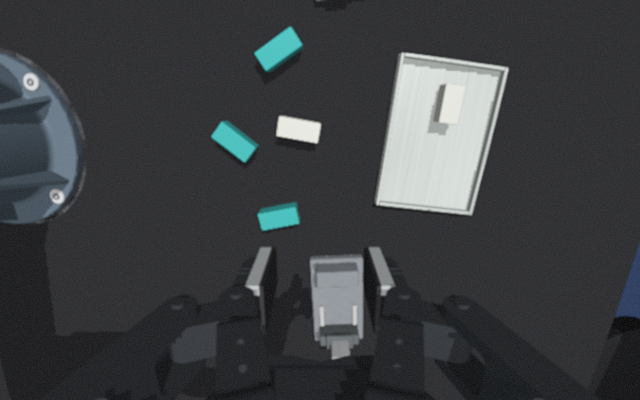

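The wrist picture shows the vise block flat in the tray (451,104). The white long_block at (298,129) has been knocked to (435, 13) mm. Turquoise look-alikes at (278,49), (234,141) and (278,216) stay put. Next I'll pick the white block and measure it.

```bash
python3 - <<'E'
from h import *
from seg import comps
ok=pick(np.array([.4349,.0132]),79.8,0.) and put(C_(.020,0,0),CA-90,.012)
over(C_(-.03,0,0),7.7,.3)
p,d,C=grab('wrist','w5'); np.savez('w5.npz',p=p,d=d,**C)
for a in [(.03,.040),(.07,.09)]:
    for o in comps('w5.npz',*a,40,(.4,.6,.13,.37)): print(*o)
st(ok)
E
```

```text
grip t 70.8 p [0.4352 0.0132 0.0035] w 24.0 gf 39.8 F [-1.4  0.6  6.9]
lifted t 72.3 p [0.4345 0.0132 0.1595] w 24.4 gf 39.2 F [ 0.2 -0.2 -0.6]
above t 73.9 p [0.4894 0.2725 0.1598] w 23.8 gf 39.2 F [-0.2  0.3 -0.5]
lowered t 77.6 p [0.4895 0.273  0.0155] w 24.4 gf 40.1 F [-1.6 -1.   7. ]
918 [320.0, 120.0] [490.8, 276.4] [25.0, 54.8] 7.2 37.3 [251.0, 251.0, 251.0]
332 [340.0, 172.0] [506.0, 210.0] [74.9, 29.7] 6.3 38.4 [173.0, 199.0, 182.0]
239 [318.0, 178.0] [497.5, 213.4] [24.9, 11.6] 8.5 79.6 [78.0, 79.0, 81.0]
True t 80.7 p [0.496  0.2232 0.2994] w 42.7 gf 0.0 F [ 0.7  1.1 -0.1]
```

```bash
python3 - <<'E'
from h import *
from seg import comps
z=.052
x=close_on(-.0403,.0803,.054); x0=x
while fu()<7.5 and x<x0+.001: x+=.0001; m.move_l(C_(x,0,z),None,.01)
m.dwell(1); st('held'); print(x,fu())
m.move_l(C_(-.0403,0,z),None,.06); m.set_gripper(.45); m.move_l(C_(-.0403,0,.18),None,.15)
ok=pick(C_(.0228,0,0),CA-90,.012) and put(T(0,-.045,0),TA,.004)
over(np.array([.56,-.1,0]),0,.33)
p,d,C=grab('wrist','w6'); np.savez('w6.npz',p=p,d=d,**C)
for o in comps('w6.npz',.02,.038,100,(.5,.75,-.12,.12)): print(*o)
st(ok)
E
```

```text
tab t 84.2 p [0.4977 0.2132 0.0524] w 11.5 gf 31.6 F [-1.5 -1.   6.1]
base 1.3 [-0.4, 0.5, 1.0, 1.6, 1.9, 1.7, 1.5, 1.7, 1.7, 1.4, 1.4, 1.5, 1.9, 1.3, 1.6, 1.9, 1.9, 2.0, 1.9, 2.2, 3.1, 4.1, 4.6, 5.3, 6.1, 5.5, 5.4, 5.7, 5.6]
pressed t 93.5 p [0.4942 0.2393 0.0524] w 11.7 gf 31.9 F [-0.8 -4.9  6.4]
held t 95.5 p [0.4942 0.2393 0.0524] w 11.3 gf 31.9 F [-0.2 -8.6  7.4]
-0.013099999999999985 8.045640132313855
grip t 101.1 p [0.4894 0.2758 0.0156] w 24.1 gf 40.2 F [-0.7 -0.8  6.5]
lifted t 102.5 p [0.4887 0.2755 0.1593] w 24.0 gf 39.5 F [-0.4 -0.  -1.1]
above t 103.8 p [ 0.6182 -0.0431  0.1599] w 23.9 gf 39.5 F [ 0.6 -0.  -0.9]
lowered t 107.6 p [ 0.6184 -0.0443  0.0076] w 23.7 gf 40.3 F [-3.3  0.8  6.1]
794 [372.0, 46.0] [628.8, 45.7] [47.7, 25.6] 83.2 29.2 [226.0, 228.0, 221.0]
787 [363.0, 117.0] [620.1, -43.4] [54.6, 25.2] 83.9 29.1 [225.0, 226.0, 219.0]
True t 111.1 p [ 0.5601 -0.1     0.3297] w 42.3 gf 0.0 F [0.2 0.4 0. ]
```

```bash
python3 - <<'E'
from h import *
from seg import comps
x=close_on(-.0403,.0803,0.,target=6); print(x)
m.set_gripper(.45); m.move_l(C_(x,0,.2),None,.15); over(C_(-.03,0,0),7.7,.33)
p,d,C=grab('wrist','w7'); np.savez('w7.npz',p=p,d=d,**C)
for a in [(.036,.049),(.07,.09)]:
    for o in comps('w7.npz',*a,40,(.4,.6,.13,.37)): print(*o)
m.move_ptp([.2,-.45,.3],down(-1.2)); p,d,C=grab('scene','scene7'); q,_,_=grab('side')
cv2.imwrite('pics/f.png',np.vstack([p[130:350,120:540],q[90:310,200:620]])[:,:,::-1]); st()
E
```

```text
tab t 114.4 p [0.4977 0.2132 0.0524] w 11.5 gf 31.6 F [-0.4 -1.5  5.9]
base 1.5 [1.3, 1.4, 1.2, 1.6, 1.8, 1.6, 1.6, 1.9, 1.5, 1.8, 1.5, 1.8, 1.4, 1.6, 1.9, 1.8, 1.9, 1.7, 1.5, 1.3, 2.8, 3.6, 4.4, 5.2, 6.1, 6.7, 7.6, 7.7, 7.5, 7.5, 7.5, 7.2]
pressed t 126.0 p [0.4869 0.2929 0.0524] w 11.3 gf 31.9 F [ 0.7 -7.6  6.9]
0.04090000000000005
1527 [323.0, 100.0] [493.7, 298.3] [76.4, 49.3] 7.9 42.0 [186.0, 196.0, 193.0]
217 [318.0, 107.0] [486.8, 293.3] [25.1, 10.4] 7.8 79.6 [105.0, 106.0, 108.0]
 t 132.6 p [ 0.2005 -0.4498  0.3   ] w 38.2 gf 0.0 F [ 0.5  0.7 -0.4]
```

View pics/f.png

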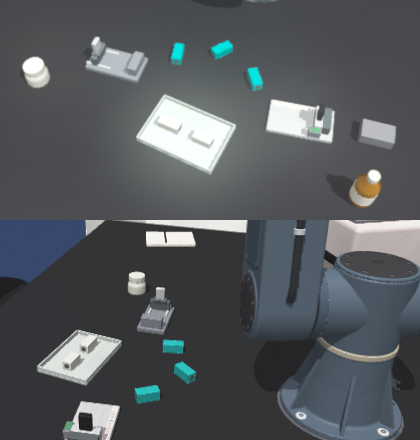

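The final views show both white blocks flat in the tray at (169,124) and (202,139), the caliper shut at (320,120), no other white block, and the bystanders untouched.

```bash
python3 -c "
from bench import manip as m
print(m.sign_off())"
```

```text
the job is handed in; nothing more can be done
None
```

I measured the vise block (48 mm nominal) and then the one loose white block (54 mm nominal) at about 5–6 N net; both now lie flat in the tray, the empty caliper is shut, and the job is handed in.

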